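# Make up a soldering kit and a wax-casting kit

## Task

Make up two kits from the stock lying on the bench. The soldering kit goes in the larger of the two shallow carton trays: the blue hinged tin, the black charcoal block and the flux jar; the wax-casting kit goes in the smaller one: the green wax block and the white plaster block. Pack each tray so that every piece stands right side up, flat on the tray's floor and inside its rim, none of them on the rim or on another piece, and leave the steel bench block, the steel cup and the grey pliers where they are.

Things in the scene. Friction and masses are not known exactly. Their poses are not given: they have to be found in the camera images.
- large_carton: larger, longer, shallow grey-board carton tray, open at the top, fixed to the bench. Inside 93 mm (its x) by 179 mm (its y); outside 99 x 185 mm; floor 3 mm thick, walls 3 mm thick, rim 11 mm above the bench (8 mm over the tray's floor). Origin: centre of the underside, on the bench. All three fit in a row along y, the tin and the charcoal block crosswise at the ends (long sides along the tray's x), the jar between them.
- small_carton: smaller shallow grey-board carton tray, nearly square, open at the top, fixed to the bench. Inside 90 mm (its x) by 104 mm (its y); outside 96 x 110 mm; floor 3 mm, walls 3 mm, rim 11 mm above the bench. Origin: centre of the underside, on the bench. The wax and the plaster fit side by side, long sides along the tray's x.
- tin: shut blue flat tin (lid does not move), 56 mm (x) by 77 mm (y) by 22 mm high; grasp across its x. Origin: centre of the underside; z up. The body is loose and stands on the bench at the start.
- charcoal: black charcoal soldering block, 45 mm (x) by 71 mm (y) by 22 mm high; grasp across its x. Origin: centre of the underside; z up. The body is loose and stands on the bench at the start.
- jar: small round jar of flux paste, white with a yellow lid, 46 mm across and 41 mm high (the lid is the top 11 mm); the lid does not come off. Origin: centre of the underside; z up. The body is loose and stands on the bench at the start.
- wax: green block of carving wax, 32 mm (x) by 61 mm (y) by 18 mm high; grasp across its x. Origin: centre of the underside; z up. The body is loose and stands on the bench at the start.
- plaster: white plaster casting block, 48 mm (x) by 71 mm (y) by 42 mm high; grasp across its x. Origin: centre of the underside; z up. The body is loose and stands on the bench at the start.
- bench_block: square steel bench block, 82 x 82 x 34 mm, at the back under the shelf; not part of any kit, leave alone. Origin: centre of the underside.
- cup: small footed steel cup, 65 mm across, 49 mm high, at the back under the hutch shelf (a board across the bench, 0.30 to 0.33 m up, from x = 0.60 back: keep the arm in front of it); not part of any kit, leave alone. Origin: centre of the underside.
- pliers: grey pliers lying flat, 128 x 51 x 10 mm, at the front right corner of the bench; not part of any kit, leave alone. Origin: centre of the underside.

How it is judged:
By the outcome, as a careful person would: the job done as asked, in the order asked, and still so for the second after the job is handed in, with the robot touching nothing.
It also fails if it takes over 125 s, if anything falls off the work surface, if the arm or the gripper's body presses on something with over 40 N, if the wrist force passes 120 N, or if a joint passes its speed limit or range.

## Robot

A 6-joint arm with a two-finger parallel gripper is mounted at the origin on a cart in front of the work surface, level with it; the furniture and walls round the work are solid. World frame = base frame: x ahead of the robot, y to its left, z up, the work surface at z = 0. Lengths are in m, angles in rad, forces in N, time in s.
With the tool pointing down it reaches from about 0.3 to 0.775 m from the base axis. Payload 14.6 kg.
Tool frame: the origin (TCP) lies midway between the tips of the shut fingers; the grasp point (between the pads) lies 19 mm behind it; z points along the fingers, y is the line along which they close (so a half turn about z gives the same grasp; the last joint's range is limited). The gripper opens to 85 mm and grips with 20 to 120 N. Pads are 22 mm wide; open, the fingers measure 114 mm over their backs; the gripper's body (76 mm by 85 mm) begins 54 mm behind the grasp point. The pads swing forward as they close: fully open they stand 13 mm farther back than shut.
Start: joints at [1.217, 0.3, 1.521, -0, 1.321, -0.067], TCP at [0.156, 0.528, 0.198] pointing down, gripper open.
Joint ranges: [-3.03, 3.03], [-0.79, 2.21], [0.23, 2.52], [-1.04, 4.18], [0, 3.07], [-2.55, 2.55]. Speed limits (rad/s): [2.22, 2.22, 2.57, 3.14, 3.14, 3.14].

## Interface

Orientations are given as a unit quaternion [w, x, y, z].
In Python, from rig import manip, imaging, ticket gives the robot as it stands.
- The arm moves only by the shell command python3 -m pendant 'ROWS'. ROWS is JSON, a list of rows, each a list of 7 numbers: the turn, a rotation vector about the world's x, y, z in rad, then the shift along the world's x, y, z in m, then the gripper command: -1 is fully open, 1 is shut, values between are in proportion. In form: [[ax, ay, az, dx, dy, dz, hand], ...]. A call has 1 to 20 rows; each row shifts and turns the commanded pose from where the row before left it; what a row does not reach is not made up. A row lasts 1/10 s, in which the tool goes at most 50 mm and 8.59 degrees, less where a joint would pass 70% of its speed; a pose out of reach is approached as far as the arm can. A call is refused whole if a number of a shift passes 0.05 or a number of a turn 0.15, either way. A call with a gripper value outside its range is refused whole. The fingers move at their own pace and stop on an object; the grip force is fixed at half the most. Time passes only in rows, so rows that do not move let the fingers close. It gives the time, the measured TCP pose, the force, the opening and the grip force at its end, in the units of the state.
- manip.observe(): the state, without advancing time (a new reading comes with each control period).
- imaging.capture(name): name is "scene" or "top"; returns the picture (384x512x3 uint8, red, green, blue); there is no depth.
- imaging.get_calibration(name): a dict with "camera_matrix" (3x3 intrinsics, pixels), "rvec" (rotation vector, rad) and "tvec" (3), from world to camera coordinates, as OpenCV has them. Camera axes: x right, y down, z forward; pixel columns grow to the right and rows downward; lengths in m; the calibration is good to about 2 mm. A picture is of the moment at which its call begins. get_calibration takes no time and is no camera call.
- ticket.sign_off(): hands the job in; it is judged then, once.
The state is a dict: "clock": time; "joint_pos": joint angles; "joint_velocities": joint speeds; "joint_torque": joint torques, N m; "tcp_pos": TCP position; "orientation": TCP orientation; "contact_force": force on the tool from outside, world axes, zero at the start; "torque": the same for the moment, N m; "grip_width": finger opening in m; "grasp_force": force on a finger pad.
Only numpy, scipy, OpenCV 4.12 (cv2) and the standard library are available. Lean on these libraries where they do the work, as an engineer would, in place of code of your own. Each camera call takes 0.05 s, during which the arm holds its last target. There are 200 camera calls.

## Working session

There is one attempt and no reset: what is moved stays moved. The work goes in short steps, Python scripts to look and compute and a shell command to move; the robot and the scene stay as the last step left them, time stands still between calls to the robot, and variables do not carry over. Pictures are saved under pics/ and viewed, at most 14 in all, crops included, and the job is handed in when it is done.

```bash
mkdir -p pics; ls
python3 - <<'E'
from rig import manip, imaging
import cv2
for n in("scene","top"):
    im=imaging.capture(n); cv2.imwrite(f"pics/{n}0.png",cv2.cvtColor(im,cv2.COLOR_RGB2BGR)); c=imaging.get_calibration(n)
    R=cv2.Rodrigues(c["rvec"])[0]; print(n,c["camera_matrix"],-R.T@c["tvec"].ravel() if hasattr(c["tvec"],'ravel') else c["tvec"],R)
s=manip.observe();print(s)
E
```

```text
pics
scene [[426.94369259   0.         257.67038239]
 [  0.         426.94369259 199.05690381]
 [  0.           0.           1.        ]] [-0.14649801 -0.8829424   0.80353685] [[ 0.8133714  -0.58146397 -0.01807257]
 [-0.35840486 -0.47639479 -0.80286609]
 [ 0.45822803  0.65950561 -0.59588541]]
top [[486.38021533   0.         257.99829619]
 [  0.         486.38021533 192.58707081]
 [  0.           0.           1.        ]] [ 0.33380354 -0.02171947  1.28771885] [[ 1.33211459e-02 -9.99911255e-01  1.70544545e-04]
 [-9.94671909e-01 -1.32687826e-02 -1.02233713e-01]
 [ 1.02226903e-01  1.19223433e-03 -9.94760393e-01]]
{'clock': 0.1, 'joint_pos': array([ 1.21739066e+00,  3.00407792e-01,  1.52155900e+00,  1.60449164e-06,
        1.32066339e+00, -6.65961273e-02]), 'joint_velocities': array([-0.0004568 , -0.00059521, -0.00451162, -0.00243083, -0.0022305 ,
       -0.00047259]), 'joint_torque': array([ 1.12262551e-03, -5.44377780e+01, -3.62371552e+01, -2.05515494e-05,
        2.98235951e-03, -7.03780825e-05]), 'tcp_pos': array([0.15550485, 0.52729742, 0.19746539]), 'orientation': array([-1.08901455e-04,  1.42913936e-01,  9.89734984e-01, -5.07202329e-04]), 'contact_force': array([-0.03637747,  1.02083354, -0.43436186]), 'torque': array([0.01537444, 0.01243282, 0.01150315]), 'grasp_force': 0.0, 'grip_width': 0.0855781538916343}
```

View pics/scene0.png

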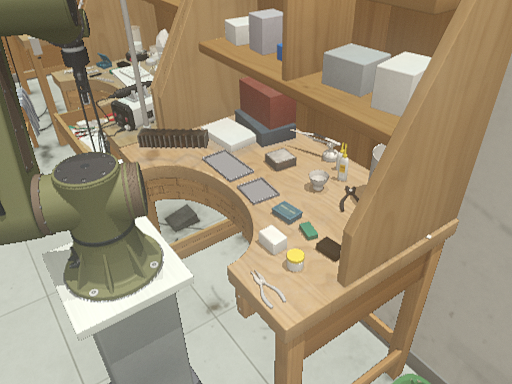

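View pics/top0.png

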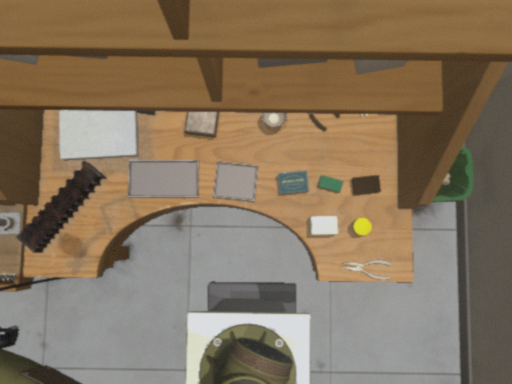

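The scene view shows the pieces in front of the arm. In the top view, the large carton is at (163,179), the small one at (236,181), tin (293,183), wax (330,184), charcoal (366,185), plaster (323,226), jar (362,227) and pliers (370,269). Enlarging both views next.

```bash
cat > h.py <<'E'
import numpy as np, cv2
from rig import imaging
def cam(n):
    c=imaging.get_calibration(n); R=cv2.Rodrigues(np.array(c["rvec"],float))[0]; t=np.array(c["tvec"],float).ravel()
    return np.array(c["camera_matrix"]),R,t
def ray(n,p):
    K,R,t=cam(n); d=R.T@np.linalg.inv(K)@np.array([p[0],p[1],1.]); return -R.T@t,d/np.linalg.norm(d)
def plane(n,p,z):
    o,d=ray(n,p); return o+d*(z-o[2])/d[2]
def tri(pt,ps):
    o1,d1=ray("top",pt);o2,d2=ray("scene",ps)
    a,b=np.linalg.lstsq(np.c_[d1,-d2],o2-o1,rcond=None)[0]
    return (o1+a*d1+o2+b*d2)/2,np.linalg.norm(o1+a*d1-o2-b*d2)
def proj(n,X):
    K,R,t=cam(n); q=K@(R@np.array(X)+t); return q[:2]/q[2]
E
python3 - <<'E'
import cv2
t=cv2.imread("pics/top0.png"); s=cv2.imread("pics/scene0.png")
cv2.imwrite("pics/topz.png",cv2.resize(t[150:290,260:410],None,fx=4,fy=4,interpolation=cv2.INTER_CUBIC))
cv2.imwrite("pics/scz.png",cv2.resize(s[140:285,190:360],None,fx=4,fy=4,interpolation=cv2.INTER_CUBIC))
E
```

```text
(no output)
```

View pics/topz.png

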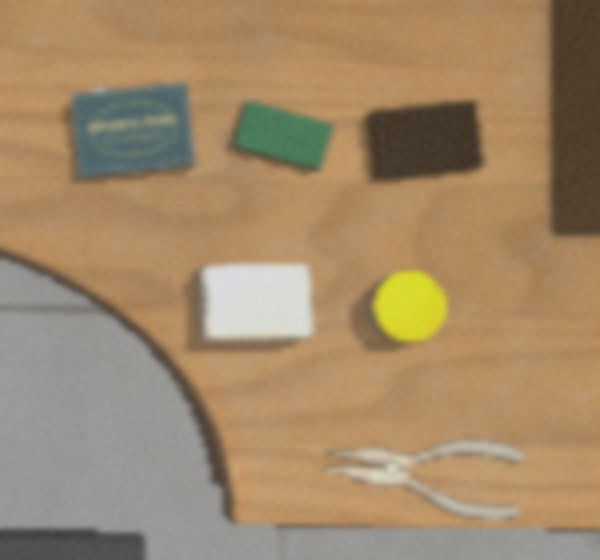

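View pics/scz.png

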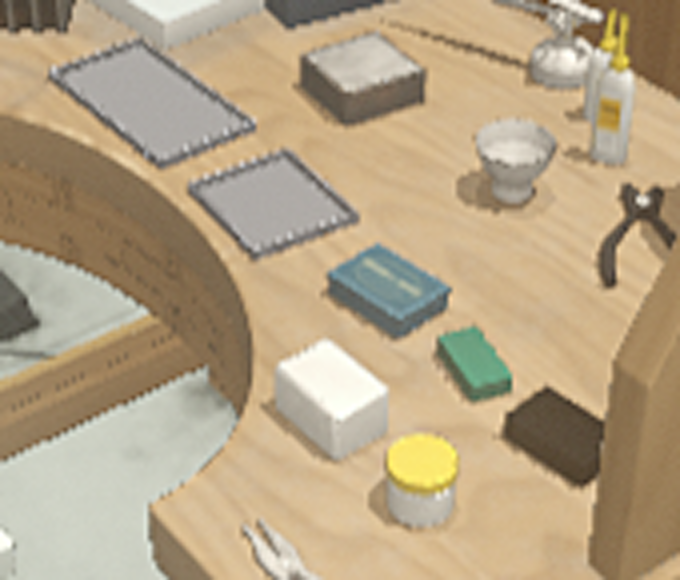

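Enlarged, both views show every piece and both cartons clearly, with the tops in distinct colours. Next I measure them with colour masks in both views.

```bash
cat > meas.py <<'E'
from h import *
def masks(bgr):
    h,s,v=cv2.split(cv2.cvtColor(bgr,cv2.COLOR_BGR2HSV))
    return {"tin":(h>92)&(h<115)&(s>70)&(v>60),"charcoal":(v<75)&(s<150),"jar":(h>22)&(h<34)&(s>170)&(v>130),
      "wax":(h>65)&(h<88)&(s>90),"plaster":(s<28)&(v>205),"large":(s<40)&(v>110)&(v<190),"small":(s<40)&(v>110)&(v<190)}
def blob(m,c,box):
    x0,y0,x1,y1=box; k=np.zeros(m.shape,np.uint8); k[y0:y1,x0:x1]=m[y0:y1,x0:x1]
    cs=cv2.findContours(k,cv2.RETR_EXTERNAL,cv2.CHAIN_APPROX_NONE)[0]
    return max(cs,key=cv2.contourArea) if cs else None
def rect(n,cnt,z):  # metric rect of contour on plane z: centre, sizes, yaw of long side (deg from x)
    P=np.array([plane(n,p[0],z)[:2] for p in cnt],np.float32)*1000
    (c,(w,l),a)=cv2.minAreaRect(P)
    if w>l: w,l,a=l,w,a+90
    else: a=a+90 if False else a
    b=cv2.boxPoints((c,(w,l),a)); e=max([(b[1]-b[0]),(b[2]-b[1])],key=np.linalg.norm)
    return np.round(c,1),round(w,1),round(l,1),round(np.degrees(np.arctan2(e[1],e[0]))%180,1)
E
python3 - <<'E'
from meas import *
T=cv2.imread("pics/top0.png");S=cv2.imread("pics/scene0.png");mt,ms=masks(T),masks(S)
box={"tin":(274,166,312,200),"wax":(314,172,347,196),"charcoal":(348,172,384,198),"plaster":(305,210,342,240),"jar":(348,213,378,242),"large":(125,155,202,202),"small":(210,158,260,205)}
sb={"tin":(265,196,307,228),"wax":(295,218,322,244),"charcoal":(310,230,347,265),"plaster":(255,222,290,258),"jar":(283,245,308,264),"large":(198,145,258,185),"small":(235,175,282,207)}
hz={"tin":.022,"wax":.018,"charcoal":.022,"plaster":.042,"jar":.041,"large":.003,"small":.003}
for k in box:
    c=blob(mt[k],0,box[k]); z=hz[k]; r=rect("top",c,z); print(k,*r,"area",cv2.contourArea(c))
    d=blob(ms[k],0,sb[k])
    if d is None: print("  no scene");continue
    def corners(cn): 
        b=cv2.boxPoints(cv2.minAreaRect(cn)); return b
    # scene extreme points: left,right,up,down of blob
    q=d[:,0,:]; print("  scene L,U,R,D",q[q[:,0].argmin()],q[q[:,1].argmin()],q[q[:,0].argmax()],q[q[:,1].argmax()],
      "pred U-corners",[np.round(proj("scene",[*(p/1000),z])).astype(int).tolist() for p in cv2.boxPoints((tuple(map(float,r[0])),(r[1],r[2]),r[3]-90))])
E
```

```text
Traceback (most recent call last):
  File "meas.py", line 11, in rect
    P=np.array([plane(n,p[0],z)[:2] for p in cnt],np.float32)*1000
                                             ^^^
TypeError: 'NoneType' object is not iterable
```

```bash
cat > run.py <<'E'
from meas import *
T=cv2.imread("pics/top0.png");S=cv2.imread("pics/scene0.png");mt,ms=masks(T),masks(S)
box={"tin":(274,166,312,200),"wax":(314,172,347,196),"charcoal":(348,172,384,198),"plaster":(305,210,342,240),"jar":(348,213,378,242),"large":(125,155,202,202),"small":(210,158,260,205)}
sb={"tin":(265,196,307,228),"wax":(295,218,322,244),"charcoal":(310,230,347,265),"plaster":(255,222,290,258),"jar":(283,245,308,264),"large":(198,145,258,185),"small":(235,175,282,207)}
hz={"tin":.022,"wax":.018,"charcoal":.022,"plaster":.042,"jar":.041,"large":.003,"small":.003}
for k in box:
    x0,y0,x1,y1=box[k]; m=(x0+x1)//2,(y0+y1)//2
    print(k,"hsv",cv2.cvtColor(T,cv2.COLOR_BGR2HSV)[m[1]+6,m[0]+5])
    c=blob(mt[k],0,box[k])
    if c is None: continue
    z=hz[k]; r=rect("top",c,z); print("  ",*r)
    d=blob(ms[k],0,sb[k])
    if d is None: print("  no scene");continue
    q=d[:,0,:]; print("  scene LURD",*[q[f].tolist() for f in(q[:,0].argmin(),q[:,1].argmin(),q[:,0].argmax(),q[:,1].argmax())],
      "pred",[np.round(proj("scene",[*(p/1000),z])).astype(int).tolist() for p in cv2.boxPoints((tuple(map(float,r[0])),(r[1],r[2]),r[3]-90))])
E
sed -i 's/(h>92)&(h<115)&(s>70)&(v>60)/(h>88)\&(h<120)\&(s>50)\&(v>40)/' meas.py; python3 run.py
```

```text
tin hsv [ 93  56 105]
   [ 479.6 -112.2] 21.4 67.9 95.6
  scene LURD [273, 208] [284, 201] [301, 212] [290, 218] pred [[273, 208], [289, 218], [294, 215], [278, 205]]
wax hsv [ 68  93 113]
   [ 490.6 -210.1] 25.9 52.2 74.7
  scene LURD [308, 222] [308, 222] [317, 234] [316, 234] pred [[300, 224], [308, 235], [316, 233], [308, 221]]
charcoal hsv [ 18 114  65]
   [ 488.  -301.9] 39.8 67.2 97.1
  scene LURD [334, 260] [337, 259] [337, 259] [336, 260] pred [[315, 243], [335, 255], [344, 248], [325, 236]]
plaster hsv [ 33  10 220]
   [ 380.8 -190.1] 40.9 61.9 90.8
  scene LURD [260, 230] [270, 225] [286, 238] [273, 246] pred [[259, 230], [274, 243], [286, 236], [271, 224]]
jar hsv [ 23 157 197]
   [ 379.6 -287.5] 40.9 41.3 90.8
  scene LURD [301, 261] [301, 261] [301, 261] [301, 261] pred [[284, 253], [294, 262], [307, 255], [296, 246]]
large hsv [ 14  19 150]
   [501.7 233.3] 96.7 182.2 90.8
  scene LURD [202, 158] [221, 145] [253, 172] [231, 181] pred [[202, 159], [230, 181], [253, 171], [225, 150]]
small hsv [ 15  22 161]
   [495.1  41. ] 93.0 106.0 85.1
  scene LURD [237, 186] [259, 178] [279, 194] [255, 203] pred [[237, 187], [253, 204], [278, 194], [261, 179]]
```

```bash
cat > meas2.py <<'E'
from meas import *
F=6
def seg(img,bx,bg=None,colour=None):  # object vs wood vs shadow, nearest in Lab, 6x upsampled; returns contour in full-image px
    x0,y0,x1,y1=bx; s=cv2.resize(img[y0:y1,x0:x1],None,fx=F,fy=F,interpolation=cv2.INTER_CUBIC)
    L=cv2.cvtColor(s.astype(np.float32)/255,cv2.COLOR_BGR2Lab); h,w=L.shape[:2]
    o=np.median(L[h*2//5:h*3//5,w*2//5:w*3//5].reshape(-1,3),0) if colour is None else colour
    b=np.median(np.r_[L[:F].reshape(-1,3),L[-F:].reshape(-1,3)],0); sh=b*np.array([.65,.9,.9])
    d=[np.linalg.norm(L-r,axis=2) for r in(o,b,sh)]; m=((d[0]<d[1])&(d[0]<d[2])).astype(np.uint8)
    m=cv2.morphologyEx(m,cv2.MORPH_CLOSE,np.ones((25,25)))
    c=max(cv2.findContours(m,cv2.RETR_EXTERNAL,cv2.CHAIN_APPROX_NONE)[0],key=cv2.contourArea)
    return (c.astype(float)+.5)/F-.5+[x0,y0]
E
cat > run2.py <<'E'
from meas2 import *
exec(open("run.py").read().split("for k in box")[0])
for k in box:
    z=hz[k]; c=seg(T,box[k]); r=rect("top",c,z); print(k,*r)
    if k in("large","small"): continue
    q=seg(S,sb[k])[:,0]; b=cv2.boxPoints(cv2.minAreaRect(c.astype(np.float32)))
    if k=="jar": 
        print("  tri",*tri(c[:,0].mean(0),q.mean(0)),q.mean(0)); continue
    for nm,f in(("L",q[:,0].argmin()),("U",q[:,1].argmin()),("R",q[:,0].argmax())):
        p=min(b,key=lambda p:np.linalg.norm(proj("scene",plane("top",p,z))-q[f])); X,e=tri(p,q[f]); print("  ",nm,np.round(X*1000,1),"gap mm",round(e*1000,1))
E
python3 run2.py
```

```text
tin [ 493.  -110.4] 57.6 78.8 96.5
   L [461.7 -75.6  19.6] gap mm 3.6
   U [517.1 -68.   18.7] gap mm 1.2
   R [ 525.9 -146.5   19.2] gap mm 1.4
wax [ 491.  -209.7] 32.8 59.9 74.4
   L [ 485.  -177.7   14.1] gap mm 2.9
   U [ 513.6 -184.7   15.2] gap mm 4.0
   R [ 498.6 -243.4   13.1] gap mm 1.7
charcoal [ 488.  -301.3] 44.9 72.2 96.7
   L [ 464.  -272.     5.4] gap mm 2.8
   U [ 507.5 -265.1   15.9] gap mm 2.3
   R [ 508.7 -329.    30.9] gap mm 11.5
plaster [ 381.5 -189.8] 47.2 69.7 91.8
   L [ 358.6 -156.7   38.4] gap mm 3.9
   U [ 403. -154.   38.] gap mm 2.9
   R [ 404.7 -223.9   39.5] gap mm 4.0Traceback (most recent call last):
  File "run2.py", line 4, in <module>
    z=hz[k]; c=seg(T,box[k]); r=rect("top",c,z); print(k,*r)
                                ~~~~^^^^^^^^^^^
  File "meas.py", line 11, in rect
    P=np.array([plane(n,p[0],z)[:2] for p in cnt],np.float32)*1000
                ~~~~~^^^^^^^^^^
  File "h.py", line 9, in plane
    o,d=ray(n,p); return o+d*(z-o[2])/d[2]
        ~~~^^^^^
  File "h.py", line 7, in ray
    K,R,t=cam(n); d=R.T@np.linalg.inv(K)@np.array([p[0],p[1],1.]); return -R.T@t,d/np.linalg.norm(d)
          ~~~^^^
  File "h.py", line 4, in cam
    c=imaging.get_calibration(n); R=cv2.Rodrigues(np.array(c["rvec"],float))[0]; t=np.array(c["tvec"],float).ravel()
ValueError: time passes only in moves, steps and waits
```

```bash
sed -i 's/^def cam(n):/from functools import lru_cache\n@lru_cache(None)\ndef cam(n):/' h.py; sed -i 's/"large":.003,"small":.003/"large":.011,"small":.011/' run.py
python3 - <<'E'
src=open("run2.py").read() if False else open("run2.py").read()
src=src.replace("for k in box:","for k in('jar','large','small'):").replace('if k in("large","small"): continue','').replace('hz[k]; c','hz[k]; c')
exec(src)
# pliers, bench block not needed
E
```

```text
jar [ 379.4 -287.7] 44.7 45.1 135.2
  tri [ 0.37957026 -0.28901509  0.03484346] 0.00020133010619458584 [295.37554113 256.07738095]
large [506.  236.5] 114.4 197.6 90.8
   L [450.9 331.5   4.5] gap mm 6.5
   U [550.6 338.   21.9] gap mm 21.2
   R [559.8 143.2   3.2] gap mm 14.1
small [495.2  38.6] 99.0 115.2 84.6
   L [449.5 101.4   9.2] gap mm 4.6
   U [548.6  93.2   7.9] gap mm 4.7
   R [540.8 -24.2   7.2] gap mm 2.7
```

```bash
cat > tray.py <<'E'
from h import *
def box3(c,yaw,sx,sy,z):  # yaw of tray y axis deg
    a=np.radians(yaw-90); R=np.array([[np.cos(a),-np.sin(a)],[np.sin(a),np.cos(a)]])
    return [[*(R@np.array([i*sx/2,j*sy/2])+c)/1000.,z] for i,j in((-1,-1),(1,-1),(1,1),(-1,1))]
E
python3 - <<'E'
from tray import *
T=cv2.imread("pics/top0.png"); x0,y0,x1,y1=120,150,270,208; F=5
I=cv2.resize(T[y0:y1,x0:x1],None,fx=F,fy=F,interpolation=cv2.INTER_CUBIC)
raw=I.copy()
for c,yaw,sx,sy in(((500.7,231.7),90.8,99,185),((494.1,40.6),85.1,96,110)):
    p=np.array([proj("top",X) for X in box3(np.array(c),yaw,sx,sy,.011)]); cv2.polylines(I,[(((p+.5-[x0,y0])*F)).astype(int)],True,(0,0,255),1)
h=cv2.cvtColor(raw,cv2.COLOR_BGR2HSV)
m=((h[...,1]<75)).astype(np.uint8); m=cv2.morphologyEx(cv2.morphologyEx(m,cv2.MORPH_CLOSE,np.ones((9,9))),cv2.MORPH_OPEN,np.ones((25,25)))
for c in cv2.findContours(m,cv2.RETR_EXTERNAL,cv2.CHAIN_APPROX_NONE)[0]:
    if cv2.contourArea(c)<20000: continue
    P=np.array([plane("top",((p[0]+.5)/F-.5)+[x0,y0],.011)[:2] for p in c],np.float32)*1000; print(cv2.minAreaRect(P))
    cv2.drawContours(I,[c],-1,(0,255,0),1)
cv2.imwrite("pics/tray.png",np.vstack([I,raw]))
E
```

```text
((494.96124267578125, 40.373451232910156), (110.89775085449219, 98.67694091796875), 85.10305786132812)
((512.912353515625, 243.78543090820312), (127.29479217529297, 210.43202209472656), 0.7641792297363281)
```

View pics/tray.png

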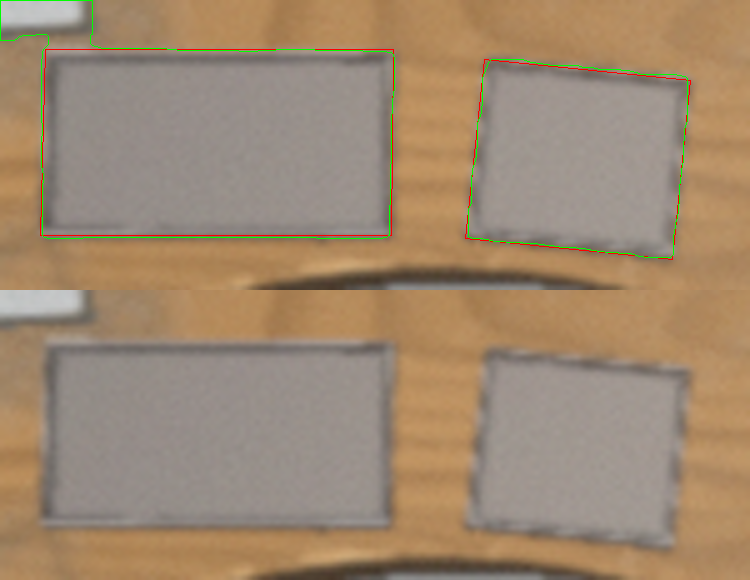

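The red outlines match both trays. The large tray is at (501,232), with its y axis at 90.8°. The small one is at (494.5,40.5), at 85.1°. Piece sizes agree with the text, and heights agree to about 3 mm. Moving to the tin.

```bash
python3 -m pendant '[[0,0,-0.0585,0.017,-0.032,0,-1],[0,0,-0.0585,0.017,-0.032,0,-1],[0,0,-0.0585,0.017,-0.032,0,-1],[0,0,-0.0585,0.017,-0.032,0,-1],[0,0,-0.0585,0.017,-0.032,0,-1],[0,0,-0.0585,0.017,-0.032,0,-1],[0,0,-0.0585,0.017,-0.032,0,-1],[0,0,-0.0585,0.017,-0.032,0,-1],[0,0,-0.0585,0.017,-0.032,0,-1],[0,0,-0.0585,0.017,-0.032,0,-1],[0,0,-0.0585,0.017,-0.032,0,-1],[0,0,-0.0585,0.017,-0.032,0,-1],[0,0,-0.0585,0.017,-0.032,0,-1],[0,0,-0.0585,0.017,-0.032,0,-1],[0,0,-0.0585,0.017,-0.032,0,-1],[0,0,-0.0585,0.017,-0.032,0,-1],[0,0,-0.0585,0.017,-0.032,0,-1],[0,0,-0.0585,0.017,-0.032,0,-1],[0,0,-0.0585,0.017,-0.032,0,-1],[0,0,-0.0585,0.017,-0.032,0,-1]]'
cat > st.py <<'E'
from rig import manip
import numpy as np,sys
s=manip.observe(); w,x,y,z=s["orientation"]
yy=np.array([2*(x*y-w*z),1-2*(x*x+z*z)]); yaw=(np.degrees(np.arctan2(yy[1],yy[0]))+90)%180-90
print("t",round(s["clock"],2),"tcp mm",np.round(s["tcp_pos"]*1000,1),"yaw",round(yaw,1),"w",round(s["grip_width"]*1000,1),"F",np.round(s["contact_force"],1),"grip",s["grasp_force"])
if len(sys.argv)>1:
    t=list(map(float,sys.argv[1:])); d=(t[3]-yaw+90)%180-90
    print("delta mm",np.round(np.array(t[:3])-s["tcp_pos"]*1000,1),"yaw rad",round(np.radians(d),3))
E
python3 st.py 493 -110.4 6.5 6.5
```

```text
clock: 2.1
tcp_pos: [0.4959, -0.1139, 0.1977]
orientation: [-0.0, 0.667, 0.745, -0.0]
contact_force: [-1.1, -0.1, 0.0]
grip_width: 0.0856
grasp_force: 0.0
t 2.1 tcp mm [ 495.9 -113.9  197.7] yaw 6.4 w 85.6 F [-1.1 -0.1  0. ] grip 0.0
delta mm [  -2.9    3.5 -191.2] yaw rad 0.002
```

```bash
python3 -m pendant '[[0,0,0,-0.0025,0.003,-0.035,-1],[0,0,0,0,0,-0.035,-1],[0,0,0,0,0,-0.035,-1],[0,0,0,0,0,-0.035,-1],[0,0,0,0,0,-0.03,-1],[0,0,0,0,0,-0.021,-1],[0,0,0,0,0,0,-1],[0,0,0,0,0,0,-1]]'; python3 st.py 493 -110.4 6.5 6.5
python3 -c "
from rig import imaging;import cv2
im=imaging.capture('scene')[160:285,190:360,::-1];cv2.imwrite('pics/g1.png',cv2.resize(im,None,fx=4,fy=4,interpolation=cv2.INTER_CUBIC))"
```

```text
clock: 2.9
tcp_pos: [0.4932, -0.1095, 0.0074]
orientation: [-0.0, 0.666, 0.746, -0.0]
contact_force: [-0.1, 0.2, 0.9]
grip_width: 0.0855
grasp_force: 0.0
t 2.9 tcp mm [ 493.2 -109.5    7.4] yaw 6.5 w 85.5 F [-0.1  0.2  0.9] grip 0.0
delta mm [-0.2 -0.9 -0.9] yaw rad -0.001
```

View pics/g1.png

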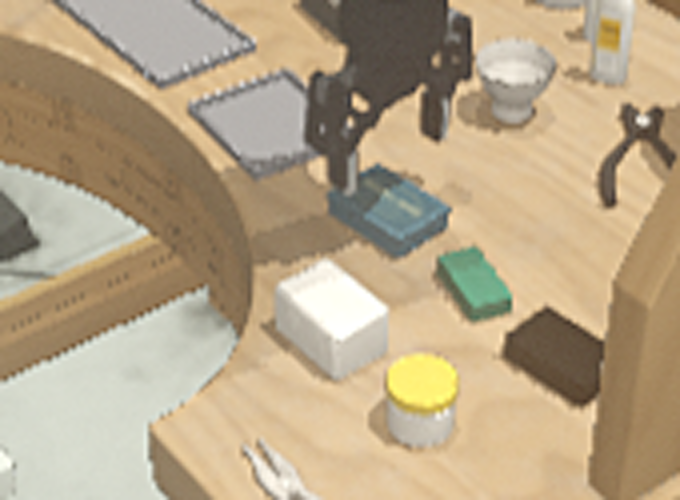

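The open fingers stand either side of the tin; the front fingertip is at crop (350,190). Checking that against its projection.

Run:
```python
from h import *
for X in ([.450,-.1095,.02],[.450,-.1095,.0],[.450,-.1095,.045],[.462,-.0756,.022],[.536,-.109,.02],[.536,-.109,.045]): print(X,((proj("scene",X)+.5)-[190,160])*4)
```

```text
[0.45, -0.1095, 0.02] [340.43696004 222.18238375]
[0.45, -0.1095, 0.0] [340.28626575 243.30368052]
[0.45, -0.1095, 0.045] [340.62941642 195.20771577]
[0.462, -0.0756, 0.022] [325.66564619 191.34987589]
[0.536, -0.109, 0.02] [430.56460068 179.09389925]
[0.536, -0.109, 0.045] [431.80398124 152.45644947]
```

```bash
python3 -c "
from rig import imaging;import cv2
im=imaging.capture('scene')[150:235,250:330,::-1];cv2.imwrite('pics/g2.png',cv2.resize(im,None,fx=7,fy=7,interpolation=cv2.INTER_CUBIC))"; python3 st.py
```

```text
t 3.0 tcp mm [ 493.8 -109.7    8.3] yaw 6.5 w 85.4 F [ 0.  -0.4 -0.6] grip 0.0
```

View pics/g2.png

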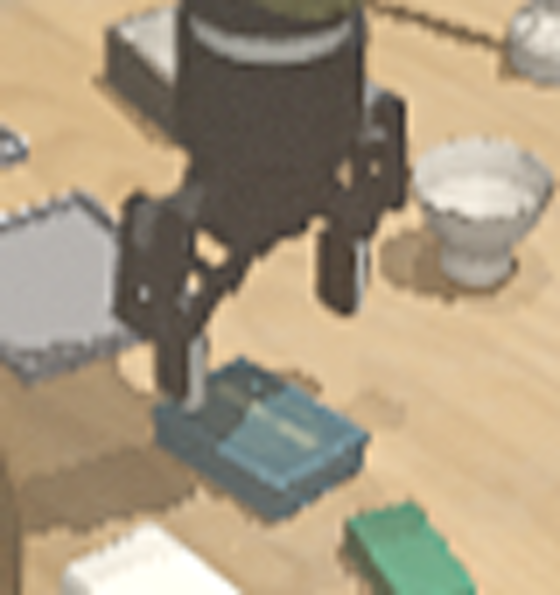

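The fingertip midpoint shows at full-image (288,201), where (286,210) was predicted. The gripper looks about 35 mm higher than reported, or displaced. I'll check with the top camera.

```bash
python3 -c "
from rig import imaging;import cv2
im=imaging.capture('top')[130:250,230:350,::-1];cv2.imwrite('pics/g3.png',cv2.resize(im,None,fx=5,fy=5,interpolation=cv2.INTER_CUBIC))
from h import *
for z in(.005,.02,.05,.1): print(z,[((proj('top',[x,-.1097,z])+.5-[230,130])*5).round() for x in(.437,.4938,.55)])"
```

```text
0.005 [array([311., 372.]), array([312., 265.]), array([312., 160.])]
0.02 [array([313., 369.]), array([314., 261.]), array([314., 156.])]
0.05 [array([317., 365.]), array([318., 254.]), array([318., 146.])]
0.1 [array([324., 356.]), array([325., 241.]), array([326., 129.])]
```

View pics/g3.png

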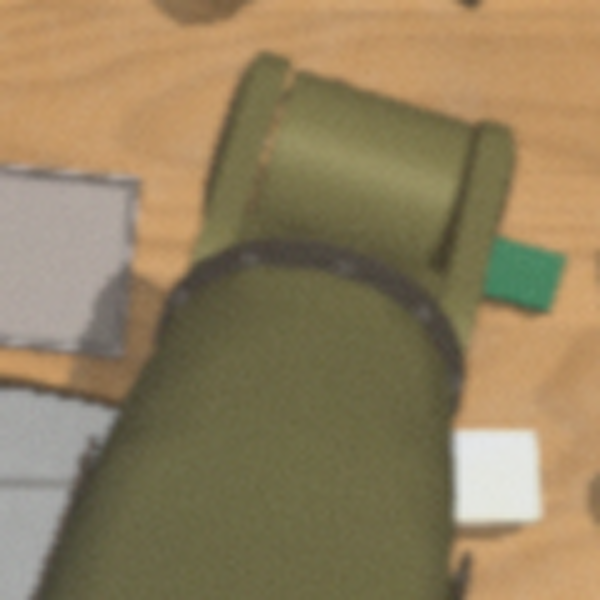

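The wrist hides the tips from above, but its xy position is consistent. I'll close partway, to about 45 mm: stopping near 56 means the tin is between the pads.

```bash
python3 -m pendant '[[0,0,0,0,0,0,-0.05],[0,0,0,0,0,0,-0.05],[0,0,0,0,0,0,-0.05],[0,0,0,0,0,0,-0.05],[0,0,0,0,0,0,-0.05],[0,0,0,0,0,0,-0.05]]'; python3 st.py
python3 -c "
from rig import imaging;import cv2
im=imaging.capture('scene')[150:235,250:330,::-1];cv2.imwrite('pics/g4.png',cv2.resize(im,None,fx=7,fy=7,interpolation=cv2.INTER_CUBIC))"
```

```text
clock: 3.65
tcp_pos: [0.4931, -0.1095, 0.007]
orientation: [0.0, 0.666, 0.746, 0.0]
contact_force: [0.6, 0.7, -0.1]
grip_width: 0.0448
grasp_force: 0.0
t 3.65 tcp mm [ 493.1 -109.5    7. ] yaw 6.5 w 44.8 F [ 0.6  0.7 -0.1] grip 0.0
```

View pics/g4.png

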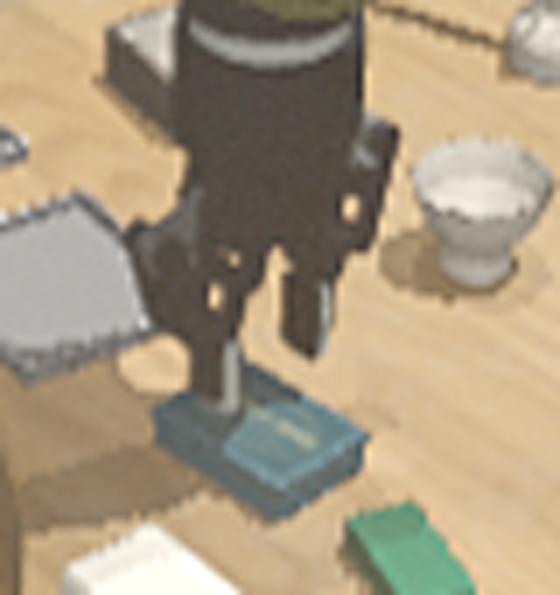

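The fingers shut freely to 45 mm over the tin, with tips at crop (225,412) and (310,355). So the tool really is higher than reported. Working out by how much.

```bash
python3 - <<'E'
from h import *
for nm,p in(("open mid",(287.9,201.2)),("45 mid",(288.2,204.8))):
    for z in (.02,.03,.04,.05,.06): print(nm,z,(plane("scene",p,z)*1000).round(1))
E
python3 -c "
from rig import manip
s=manip.observe();print(s['joint_pos'].round(3),s['torque'].round(2))"
```

```text
open mid 0.02 [523.4 -80.2  20. ]
open mid 0.03 [514.9 -90.4  30. ]
open mid 0.04 [ 506.3 -100.7   40. ]
open mid 0.05 [ 497.8 -110.9   50. ]
open mid 0.06 [ 489.2 -121.2   60. ]
45 mid 0.02 [512.8 -94.8  20. ]
45 mid 0.03 [ 504.4 -104.9   30. ]
45 mid 0.04 [ 496. -115.   40.]
45 mid 0.05 [ 487.5 -125.    50. ]
45 mid 0.06 [ 479.1 -135.1   60. ]
[-0.291  0.453  1.811 -0.     0.877 -0.405] [ 0.01 -0.01 -0.02]
```

```bash
python3 -m pendant '[[0,0,0,0,0,0,-1],[0,0,0,0,0,0,-1],[0,0,0,0,0,0,-1],[0,0,0,0,0,0,-1],[0,0,0,0,0,0,-1],[0,0,0,0,0,-0.01,-1],[0,0,0,0,0,-0.01,-1],[0,0,0,0,0,0,-1]]'; python3 -m pendant '[[0,0,0,0,0,-0.005,-1],[0,0,0,0,0,-0.005,-1],[0,0,0,0,0,0,-1]]';
python3 st.py
python3 -c "
from rig import imaging;import cv2
im=imaging.capture('scene')[150:235,250:330,::-1];cv2.imwrite('pics/g5.png',cv2.resize(im,None,fx=7,fy=7,interpolation=cv2.INTER_CUBIC))"
```

```text
clock: 4.5
tcp_pos: [0.492, -0.1092, -0.0149]
orientation: [-0.001, 0.666, 0.746, -0.001]
contact_force: [-0.4, 0.5, 1.0]
grip_width: 0.0851
grasp_force: 0.0
clock: 4.8
tcp_pos: [0.4928, -0.1094, -0.0237]
orientation: [-0.0, 0.666, 0.746, -0.0]
contact_force: [0.6, 0.3, 0.4]
grip_width: 0.0857
grasp_force: 0.0
t 4.8 tcp mm [ 492.8 -109.4  -23.7] yaw 6.5 w 85.7 F [0.6 0.3 0.4] grip 0.0
```

View pics/g5.png

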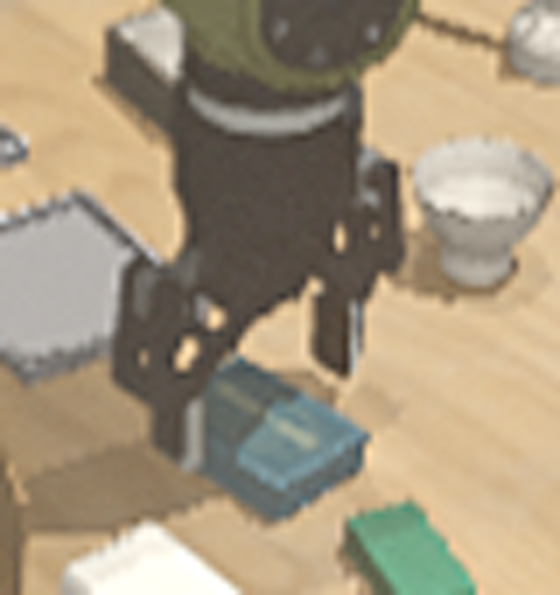

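The fingers now straddle the tin, front tip at crop (185,468), consistent with tips at z≈20 mm. True TCP height is therefore about the reported value plus 31 mm. Grasping.

```bash
python3 -m pendant '[[0,0,0,0,0,0,1],[0,0,0,0,0,0,1],[0,0,0,0,0,0,1],[0,0,0,0,0,0,1],[0,0,0,0,0,0,1],[0,0,0,0,0,0.015,1],[0,0,0,0,0,0.02,1],[0,0,0,0,0,0.02,1],[0,0,0,0,0,0.02,1],[0,0,0,0,0,0,1],[0,0,0,0,0,0,1]]'; python3 st.py 499.9 176.2 50 90.8
python3 - <<'E'
from rig import imaging
from meas2 import *
S=imaging.capture('scene')[...,::-1].copy(); cv2.imwrite("pics/g6full.png",S); cv2.imwrite("pics/g6.png",cv2.resize(S[130:235,235:335],None,fx=5,fy=5,interpolation=cv2.INTER_CUBIC))
E
```

```text
clock: 5.95
tcp_pos: [0.493, -0.1095, 0.0518]
orientation: [0.0, 0.666, 0.746, 0.0]
contact_force: [-0.0, -0.2, -0.0]
grip_width: 0.0528
grasp_force: 63.7
t 5.95 tcp mm [ 493.  -109.5   51.8] yaw 6.5 w 52.8 F [-0.  -0.2 -0. ] grip 63.70882138609886
delta mm [  6.9 285.7  -1.8] yaw rad 1.471
```

View pics/g6.png

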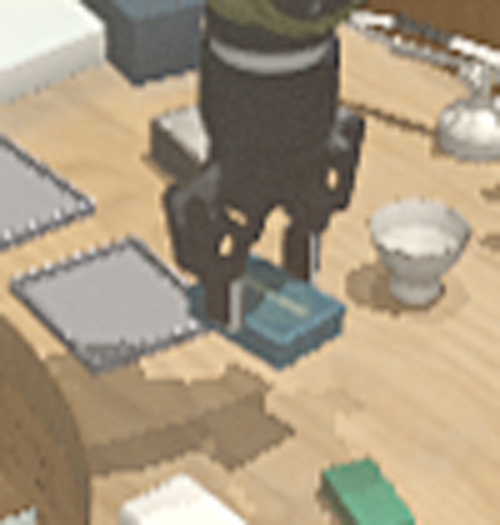

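The tin is held square and centred. Moving it over the near end of the large tray, turned crosswise.

```bash
python3 -m pendant '[[0,0,0.123,0.0007,0.0238,0,1],[0,0,0.123,0.0007,0.0238,0,1],[0,0,0.123,0.0007,0.0238,0,1],[0,0,0.123,0.0007,0.0238,0,1],[0,0,0.123,0.0007,0.0238,0,1],[0,0,0.123,0.0007,0.0238,0,1],[0,0,0.123,0.0007,0.0238,0,1],[0,0,0.123,0.0007,0.0238,0,1],[0,0,0.123,0.0007,0.0238,0,1],[0,0,0.123,0.0007,0.0238,0,1],[0,0,0.123,0.0007,0.0238,0,1],[0,0,0.123,0.0007,0.0238,0,1],[0,0,0,0,0,0,1],[0,0,0,0,0,0,1]]'; python3 st.py 501.5 176.2 -20.5 90.8
```

```text
clock: 7.4
tcp_pos: [0.5009, 0.1761, 0.0509]
orientation: [-0.001, -0.009, 1.0, -0.0]
contact_force: [-0.2, -0.3, 0.1]
grip_width: 0.0527
grasp_force: 63.7
t 7.4 tcp mm [500.9 176.1  50.9] yaw -88.9 w 52.7 F [-0.2 -0.3  0.1] grip 63.707318007946014
delta mm [  0.6   0.1 -71.4] yaw rad -0.004
```

```bash
python3 -m pendant '[[0,0,0,0.0006,0,-0.02,1],[0,0,0,0,0,-0.02,1],[0,0,0,0,0,-0.02,1],[0,0,0,0,0,-0.005,1],[0,0,0,0,0,-0.003,1],[0,0,0,0,0,-0.003,1],[0,0,0,0,0,0,1]]'; python3 st.py
python3 -c "
from rig import imaging;import cv2
im=imaging.capture('scene')[110:210,180:290,::-1];cv2.imwrite('pics/g7.png',cv2.resize(im,None,fx=6,fy=6,interpolation=cv2.INTER_CUBIC))"
```

```text
clock: 8.1
tcp_pos: [0.5023, 0.176, -0.0186]
orientation: [0.0, -0.009, 1.0, 0.0]
contact_force: [1.1, -0.0, 0.4]
grip_width: 0.0527
grasp_force: 63.7
t 8.1 tcp mm [502.3 176.  -18.6] yaw -88.9 w 52.7 F [ 1.1 -0.   0.4] grip 63.689304292201996
```

View pics/g7.png

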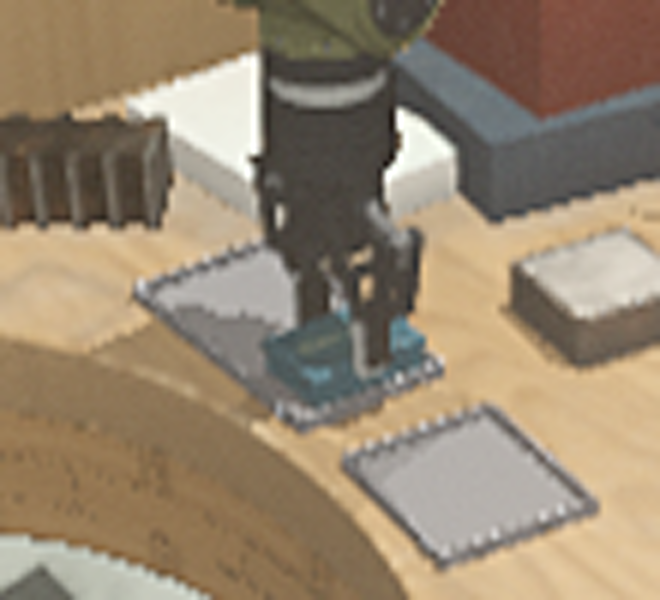

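The tin is low inside the near end of the large tray, clear of the rim. Setting it down, releasing with a small opening, rising and heading for the charcoal.

```bash
python3 -m pendant '[[0,0,0,0,0,-0.001,1],[0,0,0,0,0,0,1],[0,0,0,0,0,0,-0.5],[0,0,0,0,0,0,-0.5],[0,0,0,0,0,0,-0.5],[0,0,0,0,0,0.01,-0.5],[0,0,0,0,0,0.02,-0.5],[0,0,0,0,0,0.03,-1],[0,0,0,0,0,0.04,-1],[0,0,0,0,0,0.03,-1]]'; python3 st.py 488 -301.3 110 6.7
```

```text
clock: 9.15
tcp_pos: [0.5024, 0.1762, 0.113]
orientation: [0.001, -0.01, 1.0, 0.0]
contact_force: [-0.5, -1.0, 0.1]
grip_width: 0.0854
grasp_force: 0.0
t 9.15 tcp mm [502.4 176.2 113. ] yaw -88.9 w 85.4 F [-0.5 -1.   0.1] grip 0.0
delta mm [ -14.4 -477.5   -3. ] yaw rad -1.473
```

```bash
python3 -m pendant '[[0,0,-0.092,-0.0009,-0.0298,0,-1],[0,0,-0.092,-0.0009,-0.0298,0,-1],[0,0,-0.092,-0.0009,-0.0298,0,-1],[0,0,-0.092,-0.0009,-0.0298,0,-1],[0,0,-0.092,-0.0009,-0.0298,0,-1],[0,0,-0.092,-0.0009,-0.0298,0,-1],[0,0,-0.092,-0.0009,-0.0298,0,-1],[0,0,-0.092,-0.0009,-0.0298,0,-1],[0,0,-0.092,-0.0009,-0.0298,0,-1],[0,0,-0.092,-0.0009,-0.0298,0,-1],[0,0,-0.092,-0.0009,-0.0298,0,-1],[0,0,-0.092,-0.0009,-0.0298,0,-1],[0,0,-0.092,-0.0009,-0.0298,0,-1],[0,0,-0.092,-0.0009,-0.0298,0,-1],[0,0,-0.092,-0.0009,-0.0298,0,-1],[0,0,-0.092,-0.0009,-0.0298,0,-1],[0,0,0,0,0,0,-1],[0,0,0,0,0,0,-1]]'; python3 st.py 488 -301.3 -24 6.7
cat > tin.py <<'E'
from rig import imaging
from meas2 import *
T=imaging.capture('top')[...,::-1].copy(); cv2.imwrite("pics/t1.png",T)
x0,y0,x1,y1=125,150,205,210
s=cv2.resize(T[y0:y1,x0:x1],None,fx=F,fy=F,interpolation=cv2.INTER_CUBIC); h=cv2.cvtColor(s,cv2.COLOR_BGR2HSV)
m=((h[...,0]>85)&(h[...,0]<125)&(h[...,1]>60)).astype(np.uint8); m=cv2.morphologyEx(m,cv2.MORPH_CLOSE,np.ones((31,31)))
c=max(cv2.findContours(m,cv2.RETR_EXTERNAL,cv2.CHAIN_APPROX_NONE)[0],key=cv2.contourArea)
print("tin",rect("top",(c+.5)/F-.5+[x0,y0],.025))
E
python3 tin.py
```

```text
clock: 10.95
tcp_pos: [0.4875, -0.3009, 0.1103]
orientation: [-0.0, 0.664, 0.748, 0.0]
contact_force: [-0.4, -0.0, -0.1]
grip_width: 0.0855
grasp_force: 0.0
t 10.95 tcp mm [ 487.5 -300.9  110.3] yaw 6.8 w 85.5 F [-0.4 -0.  -0.1] grip 0.0
delta mm [   0.5   -0.4 -134.3] yaw rad -0.001
tin (array([505.6, 176.1]), 50.5, 72.7, np.float32(0.8))
```

The tin sits at (505,176) at 0.8°, inside the tray. Grasping the charcoal.

```bash
python3 -m pendant '[[0,0,0,0,0,-0.03,-1],[0,0,0,0,0,-0.03,-1],[0,0,0,0,0,-0.03,-1],[0,0,0,0,0,-0.02,-1],[0,0,0,0,0,-0.012,-1],[0,0,0,0,0,-0.01,-1],[0,0,0,0,0,0,-1],[0,0,0,0,0,0,1],[0,0,0,0,0,0,1],[0,0,0,0,0,0,1],[0,0,0,0,0,0,1],[0,0,0,0,0,0,1],[0,0,0,0,0,0,1]]'; python3 st.py 488 -301.3 -22 6.7
```

```text
clock: 12.3
tcp_pos: [0.4882, -0.3011, -0.0208]
orientation: [0.001, 0.664, 0.748, 0.0]
contact_force: [-1.1, 1.3, 6.7]
grip_width: 0.0429
grasp_force: 61.6
t 12.3 tcp mm [ 488.2 -301.1  -20.8] yaw 6.8 w 42.9 F [-1.1  1.3  6.7] grip 61.57207489013672
delta mm [-0.2 -0.2 -1.2] yaw rad -0.001
```

```bash
python3 -m pendant '[[0,0,0,0,0,0.02,1],[0,0,0,0,0,0.03,1],[0,0,0,0,0,0.03,1],[0,0,0,0,0,0,1]]';python3 -m pendant '[[0,0,0.0733,0.0006,0.0297,0,1],[0,0,0.0733,0.0006,0.0297,0,1],[0,0,0.0733,0.0006,0.0297,0,1],[0,0,0.0733,0.0006,0.0297,0,1],[0,0,0.0733,0.0006,0.0297,0,1],[0,0,0.0733,0.0006,0.0297,0,1],[0,0,0.0733,0.0006,0.0297,0,1],[0,0,0.0733,0.0006,0.0297,0,1],[0,0,0.0733,0.0006,0.0297,0,1],[0,0,0.0733,0.0006,0.0297,0,1],[0,0,0.0733,0.0006,0.0297,0,1],[0,0,0.0733,0.0006,0.0297,0,1],[0,0,0.0733,0.0006,0.0297,0,1],[0,0,0.0733,0.0006,0.0297,0,1],[0,0,0.0733,0.0006,0.0297,0,1],[0,0,0.0733,0.0006,0.0297,0,1],[0,0,0.0733,0.0006,0.0297,0,1],[0,0,0.0733,0.0006,0.0297,0,1],[0,0,0.0733,0.0006,0.0297,0,1],[0,0,0.0733,0.0006,0.0297,0,1]]';python3 -m pendant '[[0,0,0,0,0,0,1],[0,0,0,0,0,0,1]]'; python3 st.py 499.9 292.7 -19 90.8
```

```text
clock: 12.7
tcp_pos: [0.4894, -0.3019, 0.0624]
orientation: [0.003, 0.664, 0.748, 0.0]
contact_force: [-0.3, 0.2, -1.4]
grip_width: 0.043
grasp_force: 61.4
clock: 14.7
tcp_pos: [0.4994, 0.2945, 0.0575]
orientation: [-0.0, -0.008, 1.0, -0.0]
contact_force: [0.8, -1.0, -1.0]
grip_width: 0.0429
grasp_force: 61.3
clock: 14.9
tcp_pos: [0.4992, 0.2934, 0.0573]
orientation: [-0.0, -0.007, 1.0, -0.0]
contact_force: [-0.4, -0.9, -0.6]
grip_width: 0.0428
grasp_force: 61.3
t 14.9 tcp mm [499.2 293.4  57.3] yaw -89.2 w 42.8 F [-0.4 -0.9 -0.6] grip 61.32007598876953
delta mm [  0.7  -0.7 -76.3] yaw rad 0.0
```

```bash
python3 -m pendant '[[0,0,0,0.0005,-0.0005,-0.025,1],[0,0,0,0,0,-0.025,1],[0,0,0,0,0,-0.015,1],[0,0,0,0,0,-0.007,1],[0,0,0,0,0,-0.003,1],[0,0,0,0,0,-0.002,1],[0,0,0,0,0,0,1]]'; python3 st.py;python3 -m pendant '[[0,0,0,0,0,0,-0.25],[0,0,0,0,0,0,-0.25],[0,0,0,0,0,0,-0.25],[0,0,0,0,0,0.01,-0.25],[0,0,0,0,0,0.02,-0.25],[0,0,0,0,0,0.03,-1],[0,0,0,0,0,0.04,-1],[0,0,0,0,0,0.03,-1]]'; python3 st.py 379.4 -287.7 110 90
```

```text
clock: 15.6
tcp_pos: [0.5008, 0.293, -0.0178]
orientation: [0.001, -0.006, 1.0, 0.0]
contact_force: [-0.8, -1.7, 2.8]
grip_width: 0.0427
grasp_force: 61.7
t 15.6 tcp mm [500.8 293.  -17.8] yaw -89.3 w 42.7 F [-0.8 -1.7  2.8] grip 61.688504219055176
clock: 16.4
tcp_pos: [0.5005, 0.293, 0.1141]
orientation: [0.001, -0.007, 1.0, 0.0]
contact_force: [0.1, 0.8, 0.1]
grip_width: 0.0852
grasp_force: 0.0
t 16.4 tcp mm [500.5 293.  114.1] yaw -89.2 w 85.2 F [0.1 0.8 0.1] grip 0.0
delta mm [-121.1 -580.7   -4.1] yaw rad -0.013
```

```bash
python3 -m pendant '[[0,0,-0.0785,-0.006,-0.029,0,-1],[0,0,-0.0785,-0.006,-0.029,0,-1],[0,0,-0.0785,-0.006,-0.029,0,-1],[0,0,-0.0785,-0.006,-0.029,0,-1],[0,0,-0.0785,-0.006,-0.029,0,-1],[0,0,-0.0785,-0.006,-0.029,0,-1],[0,0,-0.0785,-0.006,-0.029,0,-1],[0,0,-0.0785,-0.006,-0.029,0,-1],[0,0,-0.0785,-0.006,-0.029,0,-1],[0,0,-0.0785,-0.006,-0.029,0,-1],[0,0,-0.0785,-0.006,-0.029,0,-1],[0,0,-0.0785,-0.006,-0.029,0,-1],[0,0,-0.0785,-0.006,-0.029,0,-1],[0,0,-0.0785,-0.006,-0.029,0,-1],[0,0,-0.0785,-0.006,-0.029,0,-1],[0,0,-0.0785,-0.006,-0.029,0,-1],[0,0,-0.0785,-0.006,-0.029,0,-1],[0,0,-0.0785,-0.006,-0.029,0,-1],[0,0,-0.0785,-0.006,-0.029,0,-1],[0,0,-0.0785,-0.006,-0.029,0,-1]]';python3 -m pendant '[[0,0,0,0,0,0,-1],[0,0,0,0,0,0,-1]]'; python3 st.py 379.4 -287.7 -15 0.8
cat > big.py <<'E'
from tin import *
h=cv2.cvtColor(s,cv2.COLOR_BGR2HSV); m=(h[...,2]<95).astype(np.uint8); m=cv2.morphologyEx(m,cv2.MORPH_OPEN,np.ones((25,25)))
c=max(cv2.findContours(m,cv2.RETR_EXTERNAL,cv2.CHAIN_APPROX_NONE)[0],key=cv2.contourArea)
print("charcoal",rect("top",(c+.5)/F-.5+[x0,y0],.025))
E
python3 big.py
```

```text
clock: 18.4
tcp_pos: [0.3799, -0.2884, 0.1118]
orientation: [0.0, 0.703, 0.711, 0.0]
contact_force: [0.2, 0.1, 0.9]
grip_width: 0.0852
grasp_force: 0.0
clock: 18.6
tcp_pos: [0.38, -0.2873, 0.1114]
orientation: [0.0, 0.702, 0.712, 0.0]
contact_force: [0.1, 0.5, -0.3]
grip_width: 0.0857
grasp_force: 0.0
t 18.6 tcp mm [ 380.  -287.3  111.4] yaw 0.8 w 85.7 F [ 0.1  0.5 -0.3] grip 0.0
delta mm [  -0.6   -0.4 -126.4] yaw rad 0.0
tin (array([505.5, 176.2]), 49.8, 73.3, np.float32(1.5))
charcoal (array([505.2, 291.4]), 49.2, 73.5, np.float32(1.3))
```

Charcoal at (505,291) at 1.3° is good. Grasping the jar.

```bash
python3 -m pendant '[[0,0,0,-0.0005,-0.0005,-0.03,-1],[0,0,0,0,0,-0.03,-1],[0,0,0,0,0,-0.03,-1],[0,0,0,0,0,-0.02,-1],[0,0,0,0,0,-0.01,-1],[0,0,0,0,0,-0.006,-1],[0,0,0,0,0,0,-1],[0,0,0,0,0,0,1],[0,0,0,0,0,0,1],[0,0,0,0,0,0,1],[0,0,0,0,0,0,1],[0,0,0,0,0,0,1],[0,0,0,0,0,0,1]]'; python3 st.py;python3 -m pendant '[[0,0,0,0,0,0.02,1],[0,0,0,0,0,0.03,1],[0,0,0,0,0,0.03,1],[0,0,0,0,0,0,1]]';python3 -m pendant '[[0,0,0,0.006,0.0262,0,1],[0,0,0,0.006,0.0262,0,1],[0,0,0,0.006,0.0262,0,1],[0,0,0,0.006,0.0262,0,1],[0,0,0,0.006,0.0262,0,1],[0,0,0,0.006,0.0262,0,1],[0,0,0,0.006,0.0262,0,1],[0,0,0,0.006,0.0262,0,1],[0,0,0,0.006,0.0262,0,1],[0,0,0,0.006,0.0262,0,1],[0,0,0,0.006,0.0262,0,1],[0,0,0,0.006,0.0262,0,1],[0,0,0,0.006,0.0262,0,1],[0,0,0,0.006,0.0262,0,1],[0,0,0,0.006,0.0262,0,1],[0,0,0,0.006,0.0262,0,1],[0,0,0,0.006,0.0262,0,1],[0,0,0,0.006,0.0262,0,1],[0,0,0,0.006,0.0262,0,1],[0,0,0,0.006,0.0262,0,1]]';python3 -m pendant '[[0,0,0,0,0,0,1],[0,0,0,0,0,0,1]]'; python3 st.py 500.5 236.5 -12 0.8
```

```text
clock: 19.95
tcp_pos: [0.38, -0.288, -0.014]
orientation: [0.001, 0.702, 0.712, 0.0]
contact_force: [-1.7, 3.0, 11.1]
grip_width: 0.0444
grasp_force: 59.5
t 19.95 tcp mm [ 380. -288.  -14.] yaw 0.8 w 44.4 F [-1.7  3.  11.1] grip 59.47301924228668
clock: 20.35
tcp_pos: [0.3812, -0.289, 0.0687]
orientation: [0.003, 0.702, 0.712, 0.0]
contact_force: [0.5, 1.3, -1.2]
grip_width: 0.0443
grasp_force: 61.1
clock: 22.35
tcp_pos: [0.4996, 0.2374, 0.0644]
orientation: [-0.0, 0.702, 0.712, -0.0]
contact_force: [-0.1, 0.9, -0.2]
grip_width: 0.0444
grasp_force: 61.1
clock: 22.55
tcp_pos: [0.4993, 0.2363, 0.0643]
orientation: [-0.0, 0.702, 0.712, -0.0]
contact_force: [-0.9, -0.0, -0.8]
grip_width: 0.0437
grasp_force: 61.1
t 22.55 tcp mm [499.3 236.3  64.3] yaw 0.8 w 43.7 F [-0.9 -0.  -0.8] grip 61.132081747055054
delta mm [  1.2   0.2 -76.3] yaw rad -0.001
```

```bash
python3 -m pendant '[[0,0,0,0.001,0,-0.025,1],[0,0,0,0,0,-0.025,1],[0,0,0,0,0,-0.015,1],[0,0,0,0,0,-0.007,1],[0,0,0,0,0,-0.003,1],[0,0,0,0,0,-0.002,1],[0,0,0,0,0,0,1]]'; python3 st.py;python3 -m pendant '[[0,0,0,0,0,0,-0.4],[0,0,0,0,0,0,-0.4],[0,0,0,0,0,0,-0.4],[0,0,0,0,0,0.01,-0.4],[0,0,0,0,0,0.02,-0.4],[0,0,0,0,0,0.03,-1],[0,0,0,0,0,0.04,-1],[0,0,0,0,0,0.03,-1]]'; python3 st.py 491 -209.7 110 -15.6
```

```text
clock: 23.25
tcp_pos: [0.5012, 0.2364, -0.0109]
orientation: [0.0, 0.702, 0.712, 0.001]
contact_force: [-1.6, -2.0, 2.8]
grip_width: 0.0443
grasp_force: 61.5
t 23.25 tcp mm [501.2 236.4 -10.9] yaw 0.8 w 44.3 F [-1.6 -2.   2.8] grip 61.467357873916626
clock: 24.05
tcp_pos: [0.501, 0.2365, 0.1211]
orientation: [0.0, 0.702, 0.712, 0.001]
contact_force: [0.3, 0.5, -0.0]
grip_width: 0.0854
grasp_force: 0.0
t 24.05 tcp mm [501.  236.5 121.1] yaw 0.8 w 85.4 F [ 0.3  0.5 -0. ] grip 0.0
delta mm [ -10.  -446.2  -11.1] yaw rad -0.286
```

```bash
python3 -m pendant '[[0,0,-0.019,-0.0007,-0.0297,-0.0007,-1],[0,0,-0.019,-0.0007,-0.0297,-0.0007,-1],[0,0,-0.019,-0.0007,-0.0297,-0.0007,-1],[0,0,-0.019,-0.0007,-0.0297,-0.0007,-1],[0,0,-0.019,-0.0007,-0.0297,-0.0007,-1],[0,0,-0.019,-0.0007,-0.0297,-0.0007,-1],[0,0,-0.019,-0.0007,-0.0297,-0.0007,-1],[0,0,-0.019,-0.0007,-0.0297,-0.0007,-1],[0,0,-0.019,-0.0007,-0.0297,-0.0007,-1],[0,0,-0.019,-0.0007,-0.0297,-0.0007,-1],[0,0,-0.019,-0.0007,-0.0297,-0.0007,-1],[0,0,-0.019,-0.0007,-0.0297,-0.0007,-1],[0,0,-0.019,-0.0007,-0.0297,-0.0007,-1],[0,0,-0.019,-0.0007,-0.0297,-0.0007,-1],[0,0,-0.019,-0.0007,-0.0297,-0.0007,-1],[0,0,0,0,0,0,-1],[0,0,0,0,0,0,-1]]'; python3 st.py 491 -209.7 -22 -15.6
cat >> big.py <<'E'
m=((h[...,0]>20)&(h[...,0]<36)&(h[...,1]>130)).astype(np.uint8); m=cv2.morphologyEx(m,cv2.MORPH_OPEN,np.ones((25,25)))
c=max(cv2.findContours(m,cv2.RETR_EXTERNAL,cv2.CHAIN_APPROX_NONE)[0],key=cv2.contourArea)
print("jar",rect("top",(c+.5)/F-.5+[x0,y0],.044))
E
python3 big.py
```

```text
clock: 25.75
tcp_pos: [0.4901, -0.2094, 0.1079]
orientation: [0.0, 0.796, 0.605, 0.0]
contact_force: [-0.0, 0.5, 0.2]
grip_width: 0.0857
grasp_force: 0.0
t 25.75 tcp mm [ 490.1 -209.4  107.9] yaw -15.6 w 85.7 F [-0.   0.5  0.2] grip 0.0
delta mm [   0.9   -0.3 -129.9] yaw rad -0.0
tin (array([505.4, 176.3]), 50.0, 73.1, np.float32(0.9))
charcoal (array([505.1, 291. ]), 49.0, 73.4, np.float32(2.1))
jar (array([502.6, 235.3]), 44.7, 46.3, np.float32(90.8))
```

```bash
python3 -c "
import cv2
im=cv2.imread('pics/t1.png')[140:215,115:275];cv2.imwrite('pics/t1z.png',cv2.resize(im,None,fx=5,fy=5,interpolation=cv2.INTER_CUBIC))"
```

```text
(no output)
```

View pics/t1z.png

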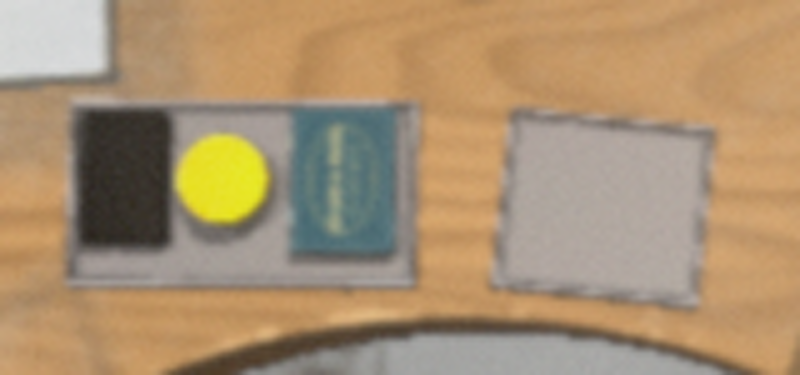

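The soldering kit is packed: charcoal at crop (125,178), jar (222,180) and tin (343,180), all inside the rim. Now the wax, correcting x by -4.5 mm for the offset seen after turning.

```bash
python3 -m pendant '[[0,0,0,0.0005,0,-0.03,-1],[0,0,0,0,0,-0.03,-1],[0,0,0,0,0,-0.03,-1],[0,0,0,0,0,-0.02,-1],[0,0,0,0,0,-0.01,-1],[0,0,0,0,0,-0.009,-1],[0,0,0,0,0,0,-1],[0,0,0,0,0,0,1],[0,0,0,0,0,0,1],[0,0,0,0,0,0,1],[0,0,0,0,0,0,1],[0,0,0,0,0,0,1],[0,0,0,0,0,0,1],[0,0,0,0,0,0,1]]'; python3 st.py;python3 -m pendant '[[0,0,0,0,0,0.02,1],[0,0,0,0,0,0.03,1],[0,0,0,0,0,0.03,1],[0,0,0,0,0,0,1]]'; python3 st.py 492.5 69.4 58 85.1
```

```text
clock: 27.2
tcp_pos: [0.4911, -0.2094, -0.0207]
orientation: [0.001, 0.796, 0.605, 0.0]
contact_force: [-1.8, 0.9, 7.7]
grip_width: 0.0298
grasp_force: 59.1
t 27.2 tcp mm [ 491.1 -209.4  -20.7] yaw -15.5 w 29.8 F [-1.8  0.9  7.7] grip 59.10727322101593
clock: 27.6
tcp_pos: [0.4925, -0.2101, 0.0624]
orientation: [0.003, 0.796, 0.605, 0.001]
contact_force: [-0.3, -0.1, -1.0]
grip_width: 0.0298
grasp_force: 59.7
t 27.6 tcp mm [ 492.5 -210.1   62.4] yaw -15.5 w 29.8 F [-0.3 -0.1 -1. ] grip 59.68780159950256
delta mm [  0.  279.5  -4.4] yaw rad -1.385
```

```bash
python3 -m pendant '[[0,0,0.1464,0.0001,0.0233,0,1],[0,0,0.1464,0.0001,0.0233,0,1],[0,0,0.1464,0.0001,0.0233,0,1],[0,0,0.1464,0.0001,0.0233,0,1],[0,0,0.1464,0.0001,0.0233,0,1],[0,0,0.1464,0.0001,0.0233,0,1],[0,0,0.1464,0.0001,0.0233,0,1],[0,0,0.1464,0.0001,0.0233,0,1],[0,0,0.1464,0.0001,0.0233,0,1],[0,0,0.1464,0.0001,0.0233,0,1],[0,0,0.1464,0.0001,0.0233,0,1],[0,0,0.1464,0.0001,0.0233,0,1],[0,0,0,0,0,0,1],[0,0,0,0,0,0,1]]'; python3 st.py 492.5 69.4 58 85.1
```

```text
clock: 29.0
tcp_pos: [0.4916, 0.0705, 0.058]
orientation: [-0.0, 0.043, 0.999, -0.0]
contact_force: [-0.2, 0.3, 0.1]
grip_width: 0.0295
grasp_force: 59.7
t 29.0 tcp mm [491.6  70.5  58. ] yaw 85.1 w 29.5 F [-0.2  0.3  0.1] grip 59.67050850391388
delta mm [ 0.9 -1.1 -0. ] yaw rad 0.001
```

```bash
python3 -m pendant '[[0,0,0,0.0005,-0.001,-0.025,1],[0,0,0,0,0,-0.025,1],[0,0,0,0,0,-0.015,1],[0,0,0,0,0,-0.007,1],[0,0,0,0,0,-0.003,1],[0,0,0,0,0,-0.002,1],[0,0,0,0,0,0,1]]'; python3 st.py;python3 -m pendant '[[0,0,0,0,0,0,0.1],[0,0,0,0,0,0,0.1],[0,0,0,0,0,0,0.1],[0,0,0,0,0,0.01,0.1],[0,0,0,0,0,0.02,0],[0,0,0,0,0,0.03,-1],[0,0,0,0,0,0.04,-1],[0,0,0,0,0,0.03,-1]]'; python3 st.py 381.5 -189.8 110 1.8
```

```text
clock: 29.7
tcp_pos: [0.4929, 0.0692, -0.0176]
orientation: [0.001, 0.043, 0.999, 0.0]
contact_force: [0.3, -0.6, -0.5]
grip_width: 0.0295
grasp_force: 59.7
t 29.7 tcp mm [492.9  69.2 -17.6] yaw 85.1 w 29.5 F [ 0.3 -0.6 -0.5] grip 59.694727063179016
clock: 30.5
tcp_pos: [0.4927, 0.0695, 0.1144]
orientation: [0.001, 0.043, 0.999, 0.0]
contact_force: [0.6, 0.1, -0.2]
grip_width: 0.0835
grasp_force: 0.0
t 30.5 tcp mm [492.7  69.5 114.4] yaw 85.1 w 83.5 F [ 0.6  0.1 -0.2] grip 0.0
delta mm [-111.2 -259.3   -4.4] yaw rad -1.454
```

```bash
python3 -m pendant '[[0,0,-0.1322,-0.0101,-0.0236,0,-1],[0,0,-0.1322,-0.0101,-0.0236,0,-1],[0,0,-0.1322,-0.0101,-0.0236,0,-1],[0,0,-0.1322,-0.0101,-0.0236,0,-1],[0,0,-0.1322,-0.0101,-0.0236,0,-1],[0,0,-0.1322,-0.0101,-0.0236,0,-1],[0,0,-0.1322,-0.0101,-0.0236,0,-1],[0,0,-0.1322,-0.0101,-0.0236,0,-1],[0,0,-0.1322,-0.0101,-0.0236,0,-1],[0,0,-0.1322,-0.0101,-0.0236,0,-1],[0,0,-0.1322,-0.0101,-0.0236,0,-1],[0,0,0,0,0,0,-1],[0,0,0,0,0,0,-1]]'; python3 st.py 381.5 -189.8 -8 1.8
cat > wax.py <<'E'
from rig import imaging
from meas2 import *
T=imaging.capture('top')[...,::-1].copy(); cv2.imwrite("pics/t2.png",T)
x0,y0,x1,y1=205,152,265,210
s=cv2.resize(T[y0:y1,x0:x1],None,fx=F,fy=F,interpolation=cv2.INTER_CUBIC); h=cv2.cvtColor(s,cv2.COLOR_BGR2HSV)
for nm,m,z in(("wax",(h[...,0]>50)&(h[...,0]<95)&(h[...,1]>60),.021),("plaster",(h[...,1]<35)&(h[...,2]>195),.045)):
    m=cv2.morphologyEx(m.astype(np.uint8),cv2.MORPH_OPEN,np.ones((15,15))); cs=cv2.findContours(m,cv2.RETR_EXTERNAL,cv2.CHAIN_APPROX_NONE)[0]
    if cs: 
        r=rect("top",(max(cs,key=cv2.contourArea)+.5)/F-.5+[x0,y0],z); d=r[0]-[494.5,40.5]; a=np.radians(-4.9); print(nm,r,"in tray frame",np.round([d@[np.cos(a),np.sin(a)],d@[-np.sin(a),np.cos(a)]],1))
E
python3 wax.py
```

```text
clock: 31.8
tcp_pos: [0.3813, -0.1903, 0.112]
orientation: [0.0, 0.696, 0.718, 0.0]
contact_force: [-0.1, 0.3, -0.4]
grip_width: 0.0855
grasp_force: 0.0
t 31.8 tcp mm [ 381.3 -190.3  112. ] yaw 1.8 w 85.5 F [-0.1  0.3 -0.4] grip 0.0
delta mm [   0.2    0.5 -120. ] yaw rad -0.001
wax (array([495.8,  68.8]), 30.5, 58.4, np.float32(175.9)) in tray frame [-1.1 28.3]
```

The wax is at tray-frame (-1.1, 28.3) and square. Now the plaster.

```bash
python3 -m pendant '[[0,0,0,0,0.0005,-0.03,-1],[0,0,0,0,0,-0.03,-1],[0,0,0,0,0,-0.03,-1],[0,0,0,0,0,-0.015,-1],[0,0,0,0,0,-0.01,-1],[0,0,0,0,0,-0.005,-1],[0,0,0,0,0,0,-1],[0,0,0,0,0,0,1],[0,0,0,0,0,0,1],[0,0,0,0,0,0,1],[0,0,0,0,0,0,1],[0,0,0,0,0,0,1],[0,0,0,0,0,0,1],[0,0,0,0,0,0,1]]'; python3 st.py;python3 -m pendant '[[0,0,0,0,0,0.02,1],[0,0,0,0,0,0.03,1],[0,0,0,0,0,0.03,1],[0,0,0,0,0,0,1]]'; python3 st.py 488.8 20.6 70 85.1
```

```text
clock: 33.25
tcp_pos: [0.3817, -0.1899, -0.0077]
orientation: [0.001, 0.696, 0.718, 0.0]
contact_force: [-3.1, 2.6, 9.4]
grip_width: 0.0466
grasp_force: 61.6
t 33.25 tcp mm [ 381.7 -189.9   -7.7] yaw 1.8 w 46.6 F [-3.1  2.6  9.4] grip 61.57031536102295
clock: 33.65
tcp_pos: [0.3829, -0.1907, 0.075]
orientation: [0.003, 0.696, 0.718, 0.001]
contact_force: [0.5, 0.9, -1.2]
grip_width: 0.0463
grasp_force: 62.6
t 33.65 tcp mm [ 382.9 -190.7   75. ] yaw 1.8 w 46.3 F [ 0.5  0.9 -1.2] grip 62.58483052253723
delta mm [105.9 211.3  -5. ] yaw rad 1.454
```

```bash
python3 -m pendant '[[0,0,0.1322,0.0097,0.0192,0,1],[0,0,0.1322,0.0097,0.0192,0,1],[0,0,0.1322,0.0097,0.0192,0,1],[0,0,0.1322,0.0097,0.0192,0,1],[0,0,0.1322,0.0097,0.0192,0,1],[0,0,0.1322,0.0097,0.0192,0,1],[0,0,0.1322,0.0097,0.0192,0,1],[0,0,0.1322,0.0097,0.0192,0,1],[0,0,0.1322,0.0097,0.0192,0,1],[0,0,0.1322,0.0097,0.0192,0,1],[0,0,0.1322,0.0097,0.0192,0,1],[0,0,0,0,0,0,1],[0,0,0,0,0,0,1],[0,0,0,0,0,0,1]]'; python3 st.py 488.8 20.6 -6 85.1
```

```text
clock: 35.05
tcp_pos: [0.4875, 0.021, 0.0712]
orientation: [-0.0, 0.044, 0.999, -0.0]
contact_force: [0.9, 0.2, -1.2]
grip_width: 0.0462
grasp_force: 62.5
t 35.05 tcp mm [487.5  21.   71.2] yaw 85.0 w 46.2 F [ 0.9  0.2 -1.2] grip 62.48046398162842
delta mm [  1.3  -0.4 -77.2] yaw rad 0.002
```

```bash
python3 -m pendant '[[0,0,0,0.001,0,-0.025,1],[0,0,0,0,0,-0.025,1],[0,0,0,0,0,-0.015,1],[0,0,0,0,0,-0.007,1],[0,0,0,0,0,-0.003,1],[0,0,0,0,0,-0.002,1],[0,0,0,0,0,0,1]]'; python3 st.py;python3 -m pendant '[[0,0,0,0,0,0,-0.35],[0,0,0,0,0,0,-0.35],[0,0,0,0,0,0,-0.35],[0,0,0,0,0,0.01,-0.35],[0,0,0,0,0,0.02,-0.35],[0,0,0,0,0,0.03,-0.35],[0,0,0,0,0,0.04,-0.6],[0,0,0,0,0,0.03,-1],[0,0,-0.05,-0.01,-0.04,0,-1],[0,0,-0.05,-0.01,-0.04,0,-1],[0,0,-0.05,-0.01,-0.04,0,-1],[0,0,-0.05,-0.01,-0.04,0,-1],[0,0,-0.05,-0.01,-0.04,0,-1],[0,0,0,0,0,0,-1],[0,0,0,0,0,0,-1]]'
python3 wax.py; python3 big.py
python3 -c "
import cv2,numpy as np
from rig import imaging
S=imaging.capture('scene')[130:220,190:290,::-1]; T=cv2.imread('pics/t2.png')[140:212,115:275]
a=cv2.resize(S,(400,360),interpolation=cv2.INTER_CUBIC);b=cv2.resize(T,(800,360),interpolation=cv2.INTER_CUBIC);b=cv2.resize(b,(400,180))
cv2.imwrite('pics/fin.png',np.hstack([cv2.resize(S,(400,360),interpolation=cv2.INTER_CUBIC),np.vstack([b,0*b])]))"
```

```text
clock: 35.75
tcp_pos: [0.4895, 0.0213, -0.0045]
orientation: [0.001, 0.043, 0.999, -0.0]
contact_force: [-0.2, -0.3, 0.3]
grip_width: 0.0465
grasp_force: 62.5
t 35.75 tcp mm [489.5  21.3  -4.5] yaw 85.1 w 46.5 F [-0.2 -0.3  0.3] grip 62.487791776657104
clock: 37.25
tcp_pos: [0.4388, -0.179, 0.125]
orientation: [0.0, 0.167, 0.986, -0.0]
contact_force: [-0.2, 0.6, -0.1]
grip_width: 0.0854
grasp_force: 0.0
wax (array([495.7,  68.6]), 31.2, 58.4, np.float32(176.1)) in tray frame [-1.2 28.1]
plaster (array([492.5,  21.1]), 47.2, 69.0, np.float32(175.5)) in tray frame [ -0.3 -19.5]
tin (array([505.2, 176.4]), 49.9, 72.9, np.float32(1.2))
charcoal (array([505.1, 291.5]), 49.5, 73.5, np.float32(1.6))
jar (array([502.3, 235.3]), 45.1, 46.3, np.float32(90.8))
```

View pics/fin.png

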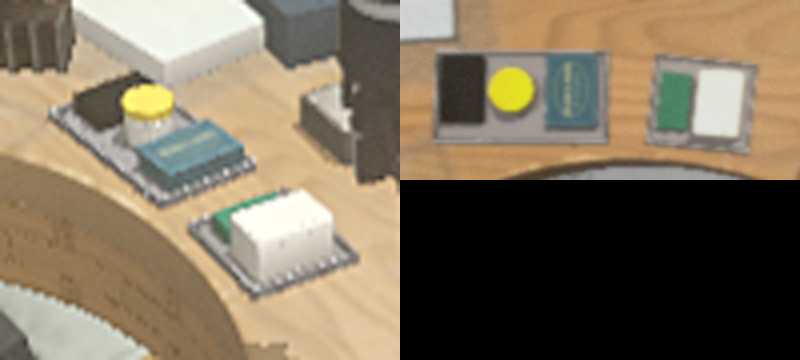

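Both kits stand flat inside their rims. In the left crop, charcoal, jar and tin are in the large tray, and wax and plaster are in the small one. The arm is clear, so I'm handing in.

```bash
python3 -c "
from rig import ticket; print(ticket.sign_off())"
```

```text
the job is handed in; nothing more can be done
None
```

Both kits are packed and handed in at about 37 s on the robot's clock: the tin, charcoal block and jar in the large tray, the wax and plaster in the small one, all flat inside the rims in the final pictures. I did not move the bench block, cup or pliers.

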